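Put a coin tube away in the catch-held tilting bin

TASK

Put the blue coin tube away in the tilting steel bin: pull the bin wide open by its red tab, through its roller catch, lower the tube well down inside before letting go of it, then push the bin fully shut so that the catch snaps and holds it. Leave the brass weights and the mug where they stand.

Things in the scene. Friction and masses are not known exactly. Their poses are not given: they have to be found in the camera images.
- bin_housing: Fixed grey steel housing, 170 deep (x) by 204 wide (y) by 253 mm high, on the counter; origin at the centre of its underside, z up, its -x axis points out of the front, where the bin is. A clear visor juts out above the red tab, so the tool can neither reach the tab nor load the open bin upright: lean it 35 to 45 degrees, fingers pointing inward (+x) and down.
- visor_lip (a point): Middle of the lower front edge of the clear visor, at x -121, y 0, z 245 mm in the housing's frame (axes as the housing's). The visor is 6 mm thick, as wide as the housing, and juts 41 mm out from its front.
- catch_roller (a point): Centre of the white roller (12 mm thick, 36 mm wide) of the sprung catch, which hangs under the roof at the middle of the front, at x -90, y 0, z 190 to 204 mm in the housing's frame; it presses down on a brass strike on the top edge of the bin's front panel. Keep clear of it.
- bin_hinge (a point): Point on the bin's hinge line (middle of its width), at x -80, y 0, z 50 mm in the housing's frame; axes as the housing's. The hinge line runs along y. The bin tips out about it, its top going towards -x and downward.
- coin_bin (a joint): Tilt of the bin, rad: 0 shut, 0.75 fully open (stop). Beyond about 0.4 it falls open and stays so by its own weight. On shutting, its strike meets the roller at about 0.12, passes the hump at about 0.05, then snaps home to 0 and is held; left at the roller it stays ajar. Passing the hump either way takes about 8 to 14 N at the tab, square to the panel; elsewhere under 4 N.
- bin_tab (a point): Middle of the red pull tab on the bin's front panel; turns with the bin (x inward from the panel, y along the hinge, z up the panel). Offset from the hinge line -30, 0, +80 mm in the bin's axes. The tab is a plate 10 mm thick (along y), 30 mm tall, standing 40 mm out from the panel's outer face, free on both sides: pinch it along y. A tool that pinches it hard resists its turning. The panel is 6 mm thick.
- bin_floor (a point): Centre of the bin's inner floor, with the bin's axes; turns with the bin; offset from the hinge line +50, 0, +4 mm in them. Inside, the bin is 97 mm (x, from the panel's inner face) by 172 mm (y); the front panel stands 126 mm above this floor, the other walls 66 mm. Fully open, the panel leans 43 degrees outward and the mouth lies between its top edge and the visor's lip.
- tube_center (a point): Centre (half-way up) of the blue coin tube with white ends, a cylinder 32 mm in diameter and 100 mm long, about 0.3 kg, standing upright on the counter, z along its length.
- tube: The same blue coin tube; origin at the centre of its underside.
- weight_large_center (a point): Centre of the large brass counterweight, 48 mm in diameter, 58 mm high, standing on the counter; leave it alone.
- weight_small_center (a point): Centre of the small brass counterweight, 38 mm in diameter, 46 mm high, standing on the counter; leave it alone.
- mug: Grey stoneware mug, 82 mm in diameter, 95 mm high, handle at its +y; origin at the centre of its underside; leave it alone.
Not all that is in view belongs to the job. Leave any pink look-alike of the part that bears weight_small_center alone.

How it is judged (in metres and radians):
On the way, in this order (a step that is already met when the one before it is completed fails the run):
1. the bin is pulled through its catch and wide open (tilt over 0.65 rad) (value of joint coin_bin above 0.65 rad), for 0.2 s.
2. the tube, still held, is lowered into the open bin, its centre less than 85 mm above the bin's floor (x of tube_center in the frame of bin_floor between -0.052 and 0.05 m and y of tube_center in the frame of bin_floor between -0.088 and 0.088 m and z of tube_center in the frame of bin_floor between 0.005 and 0.085 m and value of joint coin_bin above 0.5 rad and contact force between the fingers and tube above 1 N), for 0.05 s.
3. the tube is let go inside the open bin (x of tube_center in the frame of bin_floor between -0.052 and 0.05 m and y of tube_center in the frame of bin_floor between -0.088 and 0.088 m and z of tube_center in the frame of bin_floor between 0.005 and 0.085 m and value of joint coin_bin above 0.3 rad and contact force between the fingers and tube below 0.1 N), for 0.2 s.
4. the bin is snapped shut (tilt under 0.025 rad) (value of joint coin_bin below 0.025 rad), for 0.2 s.
At the end, for the whole second after the job is handed in: The bin is shut and held by its catch (tilt under 0.025 rad), with the tube at rest inside it (standing or lying), and both brass weights and the mug stand upright within 20 mm of where they began (x of tube_center in the frame of bin_floor between -0.052 and 0.05 m and y of tube_center in the frame of bin_floor between -0.088 and 0.088 m and z of tube_center in the frame of bin_floor between 0.005 and 0.085 m and contact force between the fingers and tube below 0.1 N and value of joint coin_bin below 0.025 rad and linear speed of tube below 0.03 m/s and angle between each of mug, weight_large_center, weight_small_center's own z axis and vertical below 0.1 rad and distance of each of mug, weight_large_center, weight_small_center from where it was at the start of the episode below 0.02 m); the robot touches nothing.
It fails at once if the mug is displaced by more than 30 mm (distance of mug from where it was at the start of the episode above 0.03 m).
It fails at once if the large weight is displaced by more than 30 mm (distance of weight_large_center from where it was at the start of the episode above 0.03 m).
It fails at once if the small weight is displaced by more than 30 mm (distance of weight_small_center from where it was at the start of the episode above 0.03 m).
It also fails if it takes over 67 s, if anything falls off the work surface, if the arm or the gripper's body presses on something with over 40 N, if the wrist force passes 120 N, or if a joint passes its speed limit or range.

ROBOT

A 6-joint arm with a two-finger parallel gripper is mounted at the origin on the work surface. World frame = base frame: x ahead of the robot, y to its left, z up, the work surface at z = 0. Lengths are in mm, angles in rad, forces in N, time in s.
With the tool pointing down it reaches from about 350 to 850 mm from the base axis. Payload 8.1 kg.
Tool frame: the origin (TCP) lies on the centre line of the jaws, within the pads' length; the fingertips stand 25 mm ahead of it and the grasp point (between the pads) lies 6 mm ahead of it (ctrl.tip_extent is the distance from the TCP to the fingertips, in mm); z points along the fingers, y is the line along which they close (so a half turn about z gives the same grasp; the last joint's range is limited). The gripper opens to 85 mm and grips with 20 to 120 N. Pads are 22 mm wide; open, the fingers measure 114 mm over their backs; the gripper's body (76 mm by 85 mm) begins 54 mm behind the grasp point. The pads swing forward as they close: fully open they stand 13 mm farther back than shut.
Start: joints at [1.26, 0.13, 1.488, -0, 1.523, -0.085], TCP at [134.309, 584.779, 256.292] pointing down, gripper open.
Joint ranges: [-2.96, 2.96], [-0.89, 2.26], [0.02, 2.5], [-1.34, 4.48], [0, 2.73], [-2.66, 2.66]. Speed limits (rad/s): [2.39, 2.39, 2.79, 3.14, 3.14, 3.14].

INTERFACE

Orientations are given as a unit quaternion [x, y, z, w].
In Python, from rig import ctrl, optics gives the robot as it stands.
- The arm moves only by the tool play_rows, never from a script. Its argument "plan" is a list of rows, each an object with "dp": the shift along the tool's x, y, z in cm, a list of three; "delta_rot": the turn, a rotation vector about the tool's x, y, z in degrees, a list of three; "gripper": the closure, from -1 (fully open) to 1 (shut). A call has 1 to 20 rows; each row is the pose to reach, as a shift and turn from the pose commanded when the call began, along the tool's axes at that moment; what a row does not reach only later rows make up. A row lasts 1/10 s, in which the tool goes at most 50 mm and 8.59 degrees, less where a joint would pass 70% of its speed; a pose out of reach is approached as far as the arm can. A call with a gripper value outside its range is refused whole. The fingers move at their own pace and stop on an object; "force" is the grip in N (left out, the last holds). Time passes only in rows, so rows that repeat a pose let the fingers close. It gives the time, the measured TCP pose, the force, the opening and the grip force at its end, in the units of the state.
- ctrl.get_state(): the state, without advancing time (a new reading comes with each control period).
- optics.snapshot(name): name is "scene" or "top" or "wrist"; returns (picture, depth): 480x640x3 uint8, red, green, blue; 480x640 float32, mm along the optical axis (not along the pixel's ray), 0 where there is no reading.
- optics.camera_params(name): a dict with "fx", "fy", "cx", "cy" (pixels), "R" (3x3) and "t" (3): a world point X has camera coordinates R X + t. Camera axes: x right, y down, z forward; pixel columns grow to the right and rows downward; lengths in mm; the calibration is good to about 2 mm. A picture is of the moment at which its call begins: read the wrist's pose just before it. camera_params takes no time and is no camera call; for the wrist camera it gives the pose at the moment of the call.
- ctrl.hand_in(): hands the job in; it is judged then, once.
The state is a dict: "clock": time; "qpos": joint angles; "dq": joint speeds; "tau": joint torques, N m; "ee_pos": TCP position; "tcp_rot": TCP orientation; "contact_force": force on the tool from outside, world axes, zero at the start; "torque": the same for the moment, N m; "opening": opening from 0.0 (shut) to 1.0 (fully open); "gripper_force": force on a finger pad.
Only numpy, scipy, OpenCV 4.12 (cv2) and the standard library are available. Lean on these libraries where they do the work, as an engineer would, in place of code of your own. Each camera call takes 0.05 s, during which the arm holds its last target. There are 200 camera calls.

## Working session

There is one attempt and no reset: what is moved stays moved. The work goes in short steps, Python scripts to look and compute and a tool call to move; the robot and the scene stay as the last step left them, time stands still between calls to the robot, and variables do not carry over. Pictures are saved under pics/ and viewed, at most 10 in all, crops included, and the job is handed in when it is done.

Besides the shell and the picture viewer there is one more tool, called after ">>>" as name(argument=value, ...), one argument or row to a line, values as JSON. play_rows: Moves the arm, as the interface text tells. Its arguments: {"type":"object","properties":{"plan":{"type":"array"},"force":{"type":"number"}},"required":["plan"]}

```bash
mkdir -p pics; ls
cat > h.py <<'E'
import numpy as np, cv2
from scipy.spatial.transform import Rotation as Rn
from rig import ctrl, optics
def snap(n,f=None):
    p=optics.camera_params(n); im,d=optics.snapshot(n)
    if f: cv2.imwrite('pics/'+f,im[:,:,::-1])
    return im,d,p
def cloud(d,p):
    v,u=np.mgrid[:480,:640]
    c=np.stack([(u-p['cx'])/p['fx']*d,(v-p['cy'])/p['fy']*d,d],-1)
    return (c-p['t'])@np.array(p['R'])   # R^T(c-t)
E
python3 - <<'E'
from h import *
for n in('scene','top'):
    im,d,p=snap(n,n+'.png'); np.savez('pics/'+n,im=im,d=d,**p)
    print(n,p)
print(ctrl.get_state())
E
```

```text
pics
scene {'fx': 516.6249678423369, 'fy': 516.6249678423369, 'cx': 323.09490716072156, 'cy': 237.7275186124773, 'R': array([[-0.94313852,  0.33223693, -0.01040962],
       [ 0.20822138,  0.56609848, -0.79760665],
       [-0.25910152, -0.75442106, -0.60308811]]), 't': array([ 558.60472529,   32.38491672, 1441.01645933])}
top {'fx': 582.8378524091262, 'fy': 582.8378524091262, 'cx': 317.13214540658134, 'cy': 242.8534357633876, 'R': array([[-0.02106046, -0.99974437,  0.0082248 ],
       [-0.99701082,  0.02038979, -0.07452301],
       [ 0.07433626, -0.0097697 , -0.99718538]]), 't': array([ -54.4373327 ,  567.25493342, 1342.87774084])}
{'clock': 0.1, 'qpos': array([ 1.25957840e+00,  1.31097474e-01,  1.48916699e+00,  7.07970058e-06,
        1.52300498e+00, -8.54088481e-02]), 'dq': array([ 0.00120035, -0.00061227, -0.00186531, -0.00060238, -0.0013226 ,
        0.00051509]), 'tau': array([ 1.69204803e-03, -5.70947492e+01, -5.01944911e+01, -8.71320390e-05,
        8.01694812e-03,  5.16137106e-05]), 'ee_pos': array([134.17887896, 584.33973135, 255.34408944]), 'tcp_rot': array([ 1.12664947e-01,  9.93632682e-01, -8.21266694e-04, -1.68643763e-04]), 'contact_force': array([-0.81422274, -0.1257466 , -0.14574789]), 'torque': array([-0.02384193, -0.00585044,  0.04555925]), 'gripper_force': 0.0, 'opening': 1.0012059996551164}
```

View pics/scene.png

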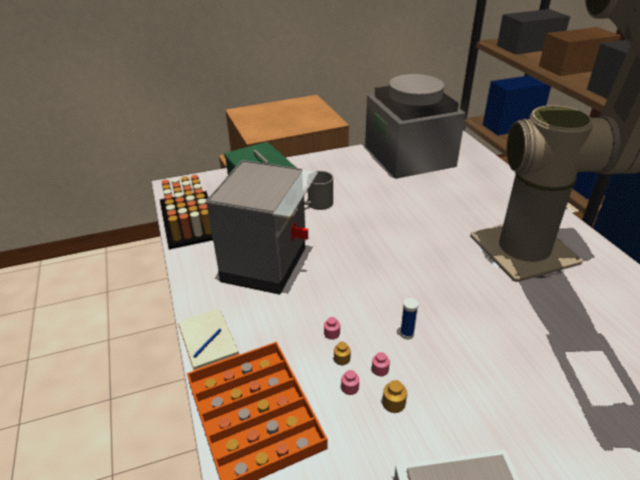

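View pics/top.png

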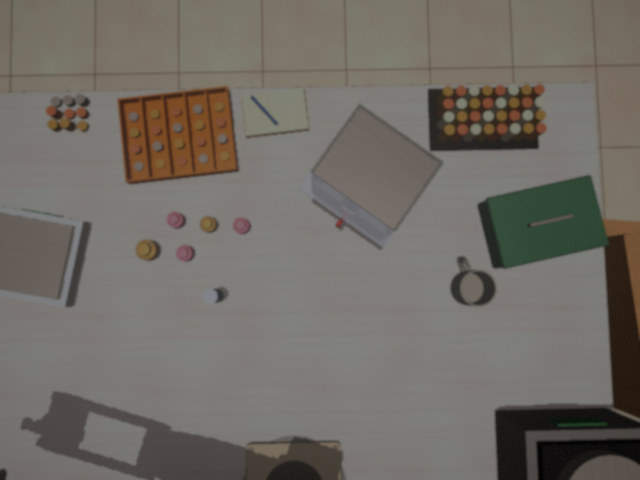

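The scene view shows the housing at (260,220), its red tab at (300,232), the tube at (409,318), and the brass weights at (342,352) and (395,395) among pink look-alikes. In the top view the roof is at (375,165), the tab at (340,224), the tube top at (211,296) and the mug at (470,288).

Run:
```python
from h import *
D={n:dict(np.load(f'pics/{n}.npz')) for n in('scene','top')}
t=D['top']; W=cloud(t['d'],t); im=t['im'].astype(int)
box=lambda a,b,c,d:(slice(b,d),slice(a,c))
def sel(W,b,zr,extra=None):
    w=W[b].reshape(-1,3); m=(w[:,2]>zr[0])&(w[:,2]<zr[1])
    if extra is not None: m&=extra[b].reshape(-1)
    return w[m]
r=sel(W,box(300,95,450,250),(235,275)); print('roof n',len(r),np.median(r[:,2]))
hsv=cv2.cvtColor(t['im'],cv2.COLOR_RGB2HSV)
print('hsv roof/visor',hsv[165,375],hsv[215,350])
roof=sel(W,box(300,95,450,250),(235,275),hsv[...,0]<25)
for q in (r,roof): print(cv2.minAreaRect(q[:,:2].astype(np.float32)),len(q))
for nm,b,z in (('tube',(195,280,230,310),(85,115)),('wl',(130,235,165,265),(45,80)),('ws',(197,213,220,235),(35,70)),('mug',(440,250,500,310),(85,105)),('p1',(165,210,187,230),(30,70)),('p2',(232,216,252,236),(30,70)),('p3',(175,243,195,263),(30,70))):
    w=sel(W,box(*b),z); print(nm,len(w),w.mean(0).round(1),cv2.minEnclosingCircle(w[:,:2].astype(np.float32)))
for n in D:
    t=D[n];h=cv2.cvtColor(t['im'],cv2.COLOR_RGB2HSV); W=cloud(t['d'],t)
    m=((h[...,0]<6)|(h[...,0]>174))&(h[...,1]>170)&(h[...,2]>60)
    b=box(325,205,355,240) if n=='top' else box(280,215,320,250)
    w=W[b][m[b]]; print(n,'tab',len(w),np.median(w,0),w.min(0),w.max(0))
    w=W[b][m[b]]
```

```text
roof n 10877 253.50206798872975
hsv roof/visor [ 12  34 112] [150  12 109]
((681.7066650390625, -173.15765380859375), (204.26014709472656, 209.53579711914062), 53.42158508300781) 10877
((685.1740112304688, -175.79359436035156), (204.40072631835938, 200.3894805908203), 53.30569076538086) 8779
tube 185 [449.4 170.5 100. ] ((449.631103515625, 171.3512725830078), 16.817317962646484)
wl 138 [558.8 327.5  57.1] ((558.4163208007812, 328.2451477050781), 20.941816329956055)
ws 97 [615.8 186.7  44.3] ((614.8719482421875, 185.61395263671875), 17.110246658325195)
mug 289 [ 456.  -419.3   93.7] ((477.5213623046875, -432.6890869140625), 67.41460418701172)
p1 176 [626.5 261.9  39.1] ((627.3047485351562, 263.0823974609375), 18.705381393432617)
p2 183 [610.9 109.6  38.8] ((611.017333984375, 109.77424621582031), 18.662994384765625)
p3 181 [549.4 240.8  39. ] ((549.6082763671875, 242.0743865966797), 18.523576736450195)
scene tab 189 [ 615.76442428 -116.94890739  137.34447364] [ 580.44164779 -192.37342108   91.53579042] [893.46795108 883.21099038 900.70518199]
  return _methods._mean(a, axis=axis, dtype=dtype,
  ret = um.true_divide(
Traceback (most recent call last):
ValueError: zero-size array to reduction operation minimum which has no identity
```

```bash
cat >> h.py <<'E'
H0=np.array([697.6,-185.0,0]); YAW=np.radians(-36.6)
RH=Rn.from_euler('z',YAW).as_matrix()
def hw(p): return H0+RH@np.array(p,float)
def wh(P): return (np.asarray(P)-H0)@RH
def binh(b,th):   # bin axes offset from hinge -> housing
    c,s=np.cos(th),np.sin(th); x,y,z=b
    return np.array([-80+c*x-s*z,y,50+s*x+c*z])
def lean(L):      # tool rotation, z inward/down, y = housing y
    L=np.radians(L); z=RH@[np.sin(L),0,-np.cos(L)]; y=RH[:,1]
    return np.stack([np.cross(y,z),y,z],1)
def go(P,R,grasp=6):  # grasp point P -> deltas for play_rows
    s=ctrl.get_state(); R0=Rn.from_quat(s['tcp_rot']).as_matrix()
    t=P-R[:,2]*grasp
    print('dp',((t-s['ee_pos'])@R0/10).round(2).tolist(),'rot',np.degrees(Rn.from_matrix(R0.T@R).as_rotvec()).round(1).tolist(),'tcp->',t.round(0))
E
python3 - <<'E'
from h import *
print([a for a in dir(ctrl) if a[0]!='_'], ctrl.tip_extent)
R=lean(40); G=hw(binh((-38,0,80),0)); print(G)
go(G-100*R[:,2],R)
# mug ok?
E
```

```text
['MotionError', 'get_state', 'hand_in', 'tip_extent'] 25.0
[ 602.86753793 -114.64546475  130.        ]
dp [-55.09, -54.89, 4.5] rot [8.2, -39.4, 22.7] tcp-> [548. -74. 211.]
```

>>> play_rows(
  plan=[
    {"dp": [-55.1, -54.9, 4.5], "delta_rot": [8.2, -39.4, 22.7], "gripper": -1},
    {"dp": [-55.1, -54.9, 4.5], "delta_rot": [8.2, -39.4, 22.7], "gripper": -1},
    {"dp": [-55.1, -54.9, 4.5], "delta_rot": [8.2, -39.4, 22.7], "gripper": -1},
    {"dp": [-55.1, -54.9, 4.5], "delta_rot": [8.2, -39.4, 22.7], "gripper": -1},
    {"dp": [-55.1, -54.9, 4.5], "delta_rot": [8.2, -39.4, 22.7], "gripper": -1},
    {"dp": [-55.1, -54.9, 4.5], "delta_rot": [8.2, -39.4, 22.7], "gripper": -1},
    {"dp": [-55.1, -54.9, 4.5], "delta_rot": [8.2, -39.4, 22.7], "gripper": -1},
    {"dp": [-55.1, -54.9, 4.5], "delta_rot": [8.2, -39.4, 22.7], "gripper": -1},
    {"dp": [-55.1, -54.9, 4.5], "delta_rot": [8.2, -39.4, 22.7], "gripper": -1},
    {"dp": [-55.1, -54.9, 4.5], "delta_rot": [8.2, -39.4, 22.7], "gripper": -1},
    {"dp": [-55.1, -54.9, 4.5], "delta_rot": [8.2, -39.4, 22.7], "gripper": -1},
    {"dp": [-55.1, -54.9, 4.5], "delta_rot": [8.2, -39.4, 22.7], "gripper": -1},
    {"dp": [-55.1, -54.9, 4.5], "delta_rot": [8.2, -39.4, 22.7], "gripper": -1},
    {"dp": [-55.1, -54.9, 4.5], "delta_rot": [8.2, -39.4, 22.7], "gripper": -1},
    {"dp": [-55.1, -54.9, 4.5], "delta_rot": [8.2, -39.4, 22.7], "gripper": -1},
    {"dp": [-55.1, -54.9, 4.5], "delta_rot": [8.2, -39.4, 22.7], "gripper": -1},
    {"dp": [-55.1, -54.9, 4.5], "delta_rot": [8.2, -39.4, 22.7], "gripper": -1},
    {"dp": [-55.1, -54.9, 4.5], "delta_rot": [8.2, -39.4, 22.7], "gripper": -1},
    {"dp": [-55.1, -54.9, 4.5], "delta_rot": [8.2, -39.4, 22.7], "gripper": -1},
    {"dp": [-55.1, -54.9, 4.5], "delta_rot": [8.2, -39.4, 22.7], "gripper": -1},
  ],
)

```text
clock: 2.1
ee_pos: [548.2, -72.4, 211.2]
tcp_rot: [0.294, 0.893, -0.107, 0.325]
contact_force: [0.0, 1.0, 0.5]
opening: 0.999
gripper_force: 0.0
```

Run:
```python
from h import *
im,d,p=snap('wrist','w1.png')
h=cv2.cvtColor(im,cv2.COLOR_RGB2HSV); W=cloud(d,p)
m=((h[...,0]<8)|(h[...,0]>172))&(h[...,1]>150)&(h[...,2]>50)&(d>0)
n,l,st,c=cv2.connectedComponentsWithStats(cv2.erode(m.astype(np.uint8),np.ones((3,3))))
k=1+st[1:,4].argmax(); print(st[k],c[k])
w=wh(W[l==k]); print(np.percentile(w,[2,50,98],axis=0).round(1))
R=lean(40);go(hw(binh((-38,0,80),0)),R); print(ctrl.get_state()['qpos'])
```

```text
[ 293  228   47   82 2775] [315.98918919 276.81333333]
[[-130.5  -13.5  112.9]
 [ -93.4   -0.   137.8]
 [ -91.7   13.4  149.7]]
dp [-0.07, -0.16, 10.06] rot [0.1, -0.0, 0.1] tcp-> [ 600. -112.  135.]
[ 0.01608277 -0.42612286  2.22001622 -0.55063447  0.8397351  -0.65128462]
```

View pics/w1.png

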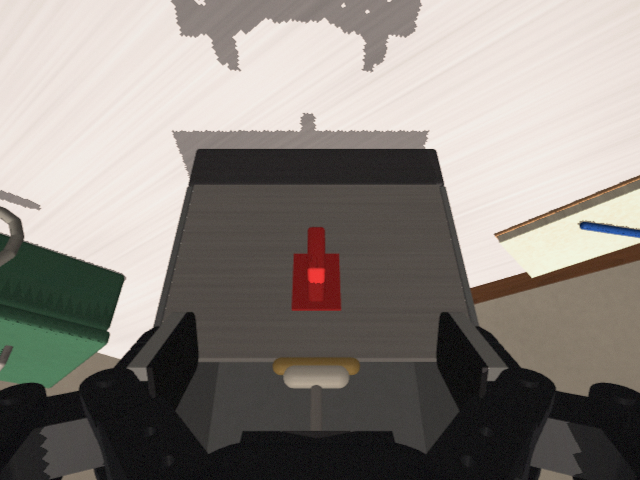

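The wrist view shows the red tab at (316,262), with its red base plate behind it at (316,282), centred between the fingers; the white roller sits on the brass strike at (316,372). The tab measures x −130 and y 0 in the housing frame, as the model says. Next I move in and pinch it.

>>> play_rows(
  plan=[
    {"dp": [0, -0.1, 3], "delta_rot": [0, 0, 0], "gripper": -1},
    {"dp": [0, -0.2, 6], "delta_rot": [0, 0, 0], "gripper": -1},
    {"dp": [-0.1, -0.2, 8.5], "delta_rot": [0, 0, 0], "gripper": -1},
    {"dp": [-0.1, -0.2, 9.8], "delta_rot": [0, 0, 0], "gripper": 0},
    {"dp": [-0.1, -0.2, 9.8], "delta_rot": [0, 0, 0], "gripper": 1},
    {"dp": [-0.1, -0.2, 9.8], "delta_rot": [0, 0, 0], "gripper": 1},
    {"dp": [-0.1, -0.2, 9.8], "delta_rot": [0, 0, 0], "gripper": 1},
    {"dp": [-0.1, -0.2, 9.8], "delta_rot": [0, 0, 0], "gripper": 1},
    {"dp": [-0.1, -0.2, 9.8], "delta_rot": [0, 0, 0], "gripper": 1},
    {"dp": [-0.1, -0.2, 9.8], "delta_rot": [0, 0, 0], "gripper": 1},
    {"dp": [-0.1, -0.2, 9.8], "delta_rot": [0, 0, 0], "gripper": 1},
    {"dp": [-0.1, -0.2, 9.8], "delta_rot": [0, 0, 0], "gripper": 1},
  ],
  force=40,
)

```text
clock: 3.35
ee_pos: [599.6, -111.4, 138.3]
tcp_rot: [0.294, 0.892, -0.105, 0.326]
contact_force: [2.8, 8.9, 0.7]
opening: 0.111
gripper_force: 44.4
```

Run:
```python
from h import *
s=ctrl.get_state(); R0=Rn.from_quat(s['tcp_rot']).as_matrix()
g=s['ee_pos']+6*R0[:,2]; b=wh(g)-[-80,0,50]; print('grasp in bin',b.round(1),s['opening'],s['gripper_force'])
L0=np.degrees(np.arctan2(RH[:,0]@R0[:,2],-R0[2,2])); print(L0)
for th in np.arange(.075,.76,.075):
    for dL in (th*180/np.pi*.5,):
        print(round(th,3),end=' '); go(hw(binh(b,th)),lean(L0+dL))
```

```text
grasp in bin [-38.7   0.7  83.7] 0.11050212770202628 44.40226078033447
40.091286491734884
0.075 dp [0.7, 0.0, -0.16] rot [0.3, -2.1, -0.0] tcp-> [ 595. -108.  135.]
0.15 dp [1.4, 0.0, -0.26] rot [0.3, -4.3, -0.0] tcp-> [ 590. -104.  131.]
0.225 dp [2.11, 0.0, -0.32] rot [0.3, -6.4, -0.0] tcp-> [ 585. -101.  127.]
0.3 dp [2.83, 0.0, -0.32] rot [0.3, -8.6, -0.0] tcp-> [581. -97. 123.]
0.375 dp [3.54, 0.0, -0.26] rot [0.3, -10.7, -0.1] tcp-> [577. -94. 118.]
0.45 dp [4.25, 0.0, -0.16] rot [0.3, -12.9, -0.1] tcp-> [573. -91. 112.]
0.525 dp [4.94, 0.0, -0.0] rot [0.3, -15.0, -0.1] tcp-> [569. -89. 107.]
0.6 dp [5.63, -0.0, 0.21] rot [0.3, -17.2, -0.1] tcp-> [566. -86. 101.]
0.675 dp [6.29, -0.0, 0.46] rot [0.3, -19.3, -0.1] tcp-> [563. -84.  94.]
0.75 dp [6.94, -0.0, 0.77] rot [0.3, -21.5, -0.1] tcp-> [561. -83.  88.]
```

>>> play_rows(
  plan=[
    {"dp": [0.7, 0, -0.2], "delta_rot": [0, -2.1, 0], "gripper": 1},
    {"dp": [1.4, 0, -0.3], "delta_rot": [0, -4.3, 0], "gripper": 1},
    {"dp": [2.1, 0, -0.3], "delta_rot": [0, -6.4, 0], "gripper": 1},
    {"dp": [2.8, 0, -0.3], "delta_rot": [0, -8.6, 0], "gripper": 1},
    {"dp": [3.5, 0, -0.3], "delta_rot": [0, -10.7, 0], "gripper": 1},
    {"dp": [4.2, 0, -0.2], "delta_rot": [0, -12.9, 0], "gripper": 1},
    {"dp": [4.9, 0, 0], "delta_rot": [0, -15, 0], "gripper": 1},
    {"dp": [5.6, 0, 0.2], "delta_rot": [0, -17.2, 0], "gripper": 1},
    {"dp": [6.3, 0, 0.5], "delta_rot": [0, -19.3, 0], "gripper": 1},
    {"dp": [6.8, 0, 0.7], "delta_rot": [0, -21, 0], "gripper": 1},
    {"dp": [6.8, 0, 0.7], "delta_rot": [0, -21, 0], "gripper": 1},
    {"dp": [6.8, 0, 0.7], "delta_rot": [0, -21, 0], "gripper": 1},
  ],
)

```text
clock: 4.55
ee_pos: [547.2, -78.3, 133.3]
tcp_rot: [0.278, 0.836, -0.15, 0.449]
contact_force: [-1.3, 2.0, -1.8]
opening: -0.004
gripper_force: 0.9
```

Run:
```python
from h import *
s=ctrl.get_state(); R0=Rn.from_quat(s['tcp_rot']).as_matrix()
g=s['ee_pos']+6*R0[:,2]; b=wh(g)-[-80,0,50]
print('theta by grasp', np.arctan2(-b[0],b[2])-np.arctan2(38.7,83.7), np.hypot(b[0],b[2]),np.hypot(38.7,83.7), s['contact_force'],s['gripper_force'],s['opening'])
R=lean(0)
# tube: grasp 18 mm below top, vertical tool
im,d,p=snap('top','t2.png')
print(hw([0,0,0]))
go(np.array([449.5,171,200.]),R)
```

```text
theta by grasp 0.4597064321291653 127.53886726902576 92.21377337469713 [-1.26907831  1.9615482  -1.76242169] 0.9003296820446849 -0.0038778026673783293
[ 697.6 -185.     0. ]
dp [6.48, 14.08, -23.04] rot [-0.3, 56.5, -0.2] tcp-> [450. 171. 206.]
```

Run:
```python
from h import *
s=ctrl.get_state(); R0=Rn.from_quat(s['tcp_rot']).as_matrix()
print(s['qpos'].round(3), np.degrees(np.arctan2(RH[:,0]@R0[:,2],-R0[2,2])))
im,d,p=snap('wrist','w2.png')
```

```text
[ 0.125 -0.278  2.423 -1.336  0.64   0.2  ] 56.467436816388755
```

View pics/w2.png

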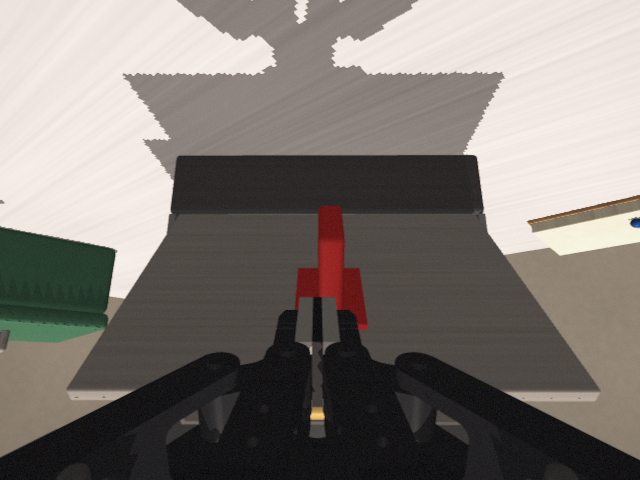

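The tool slipped off the tab because joint 4 reached its limit at about 56° lean. The view shows the tab at (331,250) and the panel already tilted out. I'll measure the tilt from the panel plane.

```bash
cat >> h.py <<'E'
def tilt(f=None):
    im,d,p=snap('wrist',f); W=wh(cloud(d,p)).reshape(-1,3)
    m=(d.ravel()>0)&(abs(W[:,1])>25)&(abs(W[:,1])<80)&(W[:,2]>65)&(W[:,0]>-200)&(W[:,0]<-70)&(W[:,2]<150)&(d.ravel()>120)
    q=W[m]; q=q[np.abs(q[:,1])<80]
    # panel plane contains y: fit line x = a + b z
    for _ in range(4):
        b,a=np.polyfit(q[:,2],q[:,0],1); r=np.abs(q[:,0]-a-b*q[:,2]); q=q[r<max(3,np.percentile(r,80))]
    print('n',len(q),'tilt',np.arctan(-b),'x at z50',a+b*50,'res',r.mean())
    return np.arctan(-b)
E
python3 - <<'E'
from h import *
th=tilt()
for L in(30,35,40):
    R=lean(L); go(hw(binh((-36,0,84),th))-60*R[:,2],R)
go(hw(wh(ctrl.get_state()['ee_pos'])),lean(40),0)
E
```

```text
n 33993 tilt 0.7082060316019353 x at z50 -91.82072428817173 res 0.45451237485082613
dp [-0.64, 0.44, -1.72] rot [-0.3, 26.5, -0.2] tcp-> [541. -69. 148.]
dp [-0.11, 0.44, -1.95] rot [-0.3, 21.5, -0.1] tcp-> [537. -66. 144.]
dp [0.43, 0.43, -2.14] rot [-0.3, 16.5, -0.1] tcp-> [533. -63. 141.]
dp [0.0, 0.0, -0.0] rot [-0.3, 16.5, -0.1] tcp-> [547. -79. 133.]
```

The bin already fell wide open, at about 0.71–0.75 rad. Next is the tube.

>>> play_rows(
  plan=[
    {"dp": [0, 0, -4], "delta_rot": [0, 0, 0], "gripper": 1},
    {"dp": [0, 0, -8], "delta_rot": [0, 0, 0], "gripper": 1},
    {"dp": [0, 0, -12], "delta_rot": [0, 0, 0], "gripper": 0},
    {"dp": [6.5, 14.1, -23], "delta_rot": [-0.3, 56.5, -0.2], "gripper": -1},
    {"dp": [6.5, 14.1, -23], "delta_rot": [-0.3, 56.5, -0.2], "gripper": -1},
    {"dp": [6.5, 14.1, -23], "delta_rot": [-0.3, 56.5, -0.2], "gripper": -1},
    {"dp": [6.5, 14.1, -23], "delta_rot": [-0.3, 56.5, -0.2], "gripper": -1},
    {"dp": [6.5, 14.1, -23], "delta_rot": [-0.3, 56.5, -0.2], "gripper": -1},
    {"dp": [6.5, 14.1, -23], "delta_rot": [-0.3, 56.5, -0.2], "gripper": -1},
    {"dp": [6.5, 14.1, -23], "delta_rot": [-0.3, 56.5, -0.2], "gripper": -1},
    {"dp": [6.5, 14.1, -23], "delta_rot": [-0.3, 56.5, -0.2], "gripper": -1},
    {"dp": [6.5, 14.1, -23], "delta_rot": [-0.3, 56.5, -0.2], "gripper": -1},
    {"dp": [6.5, 14.1, -23], "delta_rot": [-0.3, 56.5, -0.2], "gripper": -1},
    {"dp": [6.5, 14.1, -23], "delta_rot": [-0.3, 56.5, -0.2], "gripper": -1},
    {"dp": [6.5, 14.1, -23], "delta_rot": [-0.3, 56.5, -0.2], "gripper": -1},
  ],
)

```text
clock: 6.2
ee_pos: [449.4, 171.3, 205.2]
tcp_rot: [0.314, 0.95, 0.0, -0.0]
contact_force: [-0.3, 0.5, -0.7]
opening: 0.997
gripper_force: 0.0
```

Run:
```python
from h import *
im,d,p=snap('wrist','w3.png'); W=cloud(d,p)
m=(d>0)&(W[...,2]>90)&(W[...,2]<108)&(np.hypot(W[...,0]-450,W[...,1]-171)<30)
w=W[m]; print(len(w),w.mean(0),cv2.minEnclosingCircle(w[:,:2].astype(np.float32)))
go(np.array([449.5,171,80.]),lean(0)); print(ctrl.get_state()['opening'],ctrl.get_state()['qpos'].round(2))
im,d,p=snap('top','t3.png')
```

```text
2553 [447.36009018 172.45233323  99.64686989] ((448.4422302246094, 171.849853515625), 16.64165687561035)
dp [-0.02, -0.02, 11.92] rot [0.0, -0.0, 0.0] tcp-> [450. 171.  86.]
1.0013293361191733 [ 0.26 -0.17  1.88  0.    1.43 -0.68]
```

View pics/t3.png

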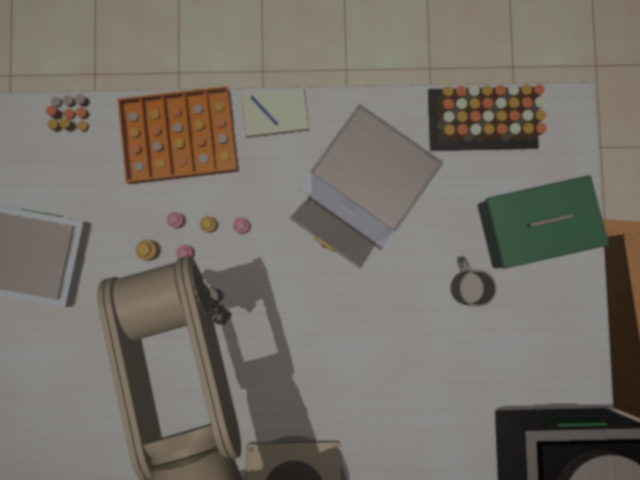

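The top view shows the bin standing open at (335,230) with the strike visible at (325,242), and nothing else has moved. The tube is confirmed at (448.5,172), so I'll grasp it and lift.

>>> play_rows(
  plan=[
    {"dp": [0, 0, 5], "delta_rot": [0, 0, 0], "gripper": -1},
    {"dp": [0, 0, 9], "delta_rot": [0, 0, 0], "gripper": -1},
    {"dp": [0, 0, 11.9], "delta_rot": [0, 0, 0], "gripper": -1},
    {"dp": [0, 0, 11.9], "delta_rot": [0, 0, 0], "gripper": 0},
    {"dp": [0, 0, 11.9], "delta_rot": [0, 0, 0], "gripper": 1},
    {"dp": [0, 0, 11.9], "delta_rot": [0, 0, 0], "gripper": 1},
    {"dp": [0, 0, 11.9], "delta_rot": [0, 0, 0], "gripper": 1},
    {"dp": [0, 0, 11.9], "delta_rot": [0, 0, 0], "gripper": 1},
    {"dp": [0, 0, 11.9], "delta_rot": [0, 0, 0], "gripper": 1},
    {"dp": [0, 0, 11.9], "delta_rot": [0, 0, 0], "gripper": 1},
    {"dp": [0, 0, 11.9], "delta_rot": [0, 0, 0], "gripper": 1},
    {"dp": [0, 0, 8], "delta_rot": [0, 0, 0], "gripper": 1},
    {"dp": [0, 0, 4], "delta_rot": [0, 0, 0], "gripper": 1},
    {"dp": [0, 0, 0], "delta_rot": [0, 0, 0], "gripper": 1},
    {"dp": [0, 0, -4], "delta_rot": [0, 0, 0], "gripper": 1},
    {"dp": [0, 0, -5], "delta_rot": [0, 0, 0], "gripper": 1},
    {"dp": [0, 0, -5], "delta_rot": [0, 0, 0], "gripper": 1},
  ],
  force=60,
)

```text
clock: 8.0
ee_pos: [451.3, 171.1, 257.9]
tcp_rot: [0.314, 0.949, 0.002, 0.002]
contact_force: [-0.2, -0.5, -4.6]
opening: 0.363
gripper_force: 61.0
```

Run:
```python
from h import *
s=ctrl.get_state(); print(s['ee_pos'],s['opening'])
th=.74; R=lean(41)
G=hw(binh((36,0,97),th))
for k in(140,60,0): print(k,wh(G-k*R[:,2]).round(0)); go(G-k*R[:,2],R)
```

```text
[451.30588657 171.07988292 257.89620594] 0.36252190835238046
140 [-211.    0.  252.]
dp [-19.55, -13.89, 0.17] rot [0.2, -40.9, -0.1] tcp-> [525. -57. 256.]
60 [-158.   -0.  191.]
dp [-24.78, -13.91, 6.22] rot [0.2, -40.9, -0.1] tcp-> [567. -88. 196.]
0 [-119.    0.  146.]
dp [-28.71, -13.93, 10.76] rot [0.2, -40.9, -0.1] tcp-> [ 599. -112.  150.]
```

>>> play_rows(
  plan=[
    {"dp": [-19.6, -13.9, 0.2], "delta_rot": [0.2, -40.9, -0.1], "gripper": 1},
    {"dp": [-19.6, -13.9, 0.2], "delta_rot": [0.2, -40.9, -0.1], "gripper": 1},
    {"dp": [-19.6, -13.9, 0.2], "delta_rot": [0.2, -40.9, -0.1], "gripper": 1},
    {"dp": [-19.6, -13.9, 0.2], "delta_rot": [0.2, -40.9, -0.1], "gripper": 1},
    {"dp": [-19.6, -13.9, 0.2], "delta_rot": [0.2, -40.9, -0.1], "gripper": 1},
    {"dp": [-19.6, -13.9, 0.2], "delta_rot": [0.2, -40.9, -0.1], "gripper": 1},
    {"dp": [-19.6, -13.9, 0.2], "delta_rot": [0.2, -40.9, -0.1], "gripper": 1},
    {"dp": [-19.6, -13.9, 0.2], "delta_rot": [0.2, -40.9, -0.1], "gripper": 1},
    {"dp": [-19.6, -13.9, 0.2], "delta_rot": [0.2, -40.9, -0.1], "gripper": 1},
    {"dp": [-19.6, -13.9, 0.2], "delta_rot": [0.2, -40.9, -0.1], "gripper": 1},
    {"dp": [-19.6, -13.9, 0.2], "delta_rot": [0.2, -40.9, -0.1], "gripper": 1},
  ],
)

```text
clock: 9.1
ee_pos: [524.6, -57.2, 253.3]
tcp_rot: [0.293, 0.89, -0.111, 0.331]
contact_force: [0.6, -0.1, -4.5]
opening: 0.359
gripper_force: 61.6
```

Run:
```python
from h import *
print(ctrl.get_state()['ee_pos'],ctrl.get_state()['qpos'].round(2))
im,d,p=snap('wrist','w4.png'); W=wh(cloud(d,p))
im2,d2,p2=snap('top')
W2=wh(cloud(d2,p2)).reshape(-1,3); q=W2[(abs(W2[:,1])<80)&(W2[:,0]<-130)&(W2[:,0]>-185)&(W2[:,2]>110)&(W2[:,2]<160)]
if len(q): print('panel top edge',np.percentile(q,[2,50,98],axis=0))
R=lean(41)
G=hw(binh((36,0,97),.74)); go(G,R)
```

```text
[524.64526203 -57.24483986 253.28259933] [ 0.07 -0.55  2.23 -0.55  0.96 -0.66]
panel top edge [[-175.43672701  -77.44386666  110.60851869]
 [-157.09149909   12.96550189  130.51237658]
 [-137.5586067    77.30685713  149.02039124]]
dp [-0.26, 0.11, 13.8] rot [-0.1, -0.2, 0.1] tcp-> [ 599. -112.  150.]
```

View pics/w4.png

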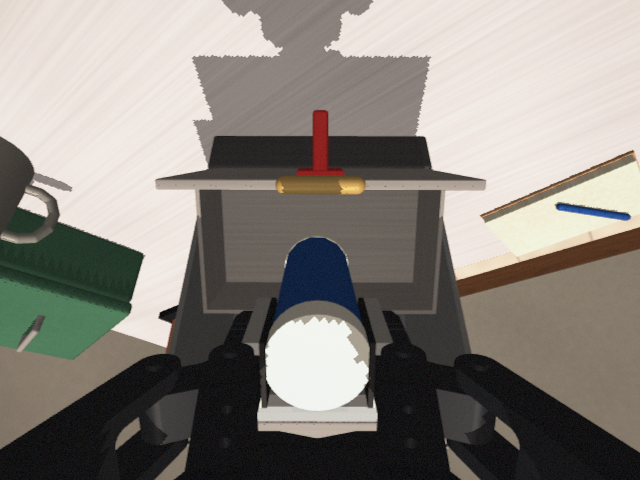

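The wrist view shows the tube at (317,330) held along the tool axis, aimed between the panel's top edge at row 185 and the open bin behind it. Inserting now.

>>> play_rows(
  plan=[
    {"dp": [-0.1, 0.1, 3], "delta_rot": [0, 0, 0], "gripper": 1},
    {"dp": [-0.2, 0.1, 6], "delta_rot": [0, 0, 0], "gripper": 1},
    {"dp": [-0.3, 0.1, 8], "delta_rot": [0, 0, 0], "gripper": 1},
    {"dp": [-0.3, 0.1, 10], "delta_rot": [0, 0, 0], "gripper": 1},
    {"dp": [-0.3, 0.1, 11.5], "delta_rot": [0, 0, 0], "gripper": 1},
    {"dp": [-0.3, 0.1, 12.5], "delta_rot": [0, 0, 0], "gripper": 1},
    {"dp": [-0.3, 0.1, 13.4], "delta_rot": [0, 0, 0], "gripper": 1},
    {"dp": [-0.3, 0.1, 13.8], "delta_rot": [0, 0, 0], "gripper": 1},
    {"dp": [-0.3, 0.1, 13.8], "delta_rot": [0, 0, 0], "gripper": 1},
    {"dp": [-0.3, 0.1, 13.8], "delta_rot": [0, 0, 0], "gripper": 1},
  ],
)

```text
clock: 10.2
ee_pos: [599.1, -112.3, 151.0]
tcp_rot: [0.294, 0.89, -0.111, 0.331]
contact_force: [-0.7, -0.1, -3.7]
opening: 0.362
gripper_force: 61.7
```

Run:
```python
from h import *
s=ctrl.get_state(); R0=Rn.from_quat(s['tcp_rot']).as_matrix()
c=wh(s['ee_pos']+36*R0[:,2])-[-80,0,50]
for th in(.7,.75):
    cc,ss=np.cos(th),np.sin(th); print(th,'tube in floor frame',cc*c[0]+ss*c[2]-50,c[1],-ss*c[0]+cc*c[2]-4)
print(s['contact_force'])
```

```text
0.7 tube in floor frame -16.85941098741852 -0.44758942906342725 64.60047390740829
0.75 tube in floor frame -13.47223339657458 -0.44758942906342725 62.858402070252325
[-0.67015802 -0.13364121 -3.72751016]
```

>>> play_rows(
  plan=[
    {"dp": [0, 0, 0], "delta_rot": [0, 0, 0], "gripper": -0.2},
    {"dp": [0, 0, 0], "delta_rot": [0, 0, 0], "gripper": -0.8},
    {"dp": [0, 0, 0], "delta_rot": [0, 0, 0], "gripper": -0.8},
    {"dp": [0, 0, 0], "delta_rot": [0, 0, 0], "gripper": -0.8},
    {"dp": [0, 0, 0], "delta_rot": [0, 0, 0], "gripper": -0.8},
    {"dp": [0, 0, 0], "delta_rot": [0, 0, 0], "gripper": -0.8},
    {"dp": [0, 0, -2], "delta_rot": [0, 0, 0], "gripper": -0.8},
    {"dp": [0, 0, -5], "delta_rot": [0, 0, 0], "gripper": -0.8},
    {"dp": [0, 0, -9], "delta_rot": [0, 0, 0], "gripper": -0.8},
    {"dp": [0, 0, -13], "delta_rot": [0, 0, 0], "gripper": -0.8},
    {"dp": [0, 0, -14], "delta_rot": [0, 0, 0], "gripper": -0.8},
    {"dp": [0, 0, -14], "delta_rot": [0, 0, 0], "gripper": -0.8},
  ],
)

```text
clock: 11.4
ee_pos: [526.5, -56.8, 258.7]
tcp_rot: [0.293, 0.889, -0.11, 0.333]
contact_force: [-0.2, -0.5, -0.4]
opening: 0.899
gripper_force: 0.0
```

Run:
```python
from h import *
im,d,p=snap('wrist','w5.png')
s=ctrl.get_state();print(s['ee_pos'],s['opening'],s['gripper_force'])
```

```text
[526.07276399 -57.31323311 256.68927315] 0.9023800860478999 0.0
```

View pics/w5.png

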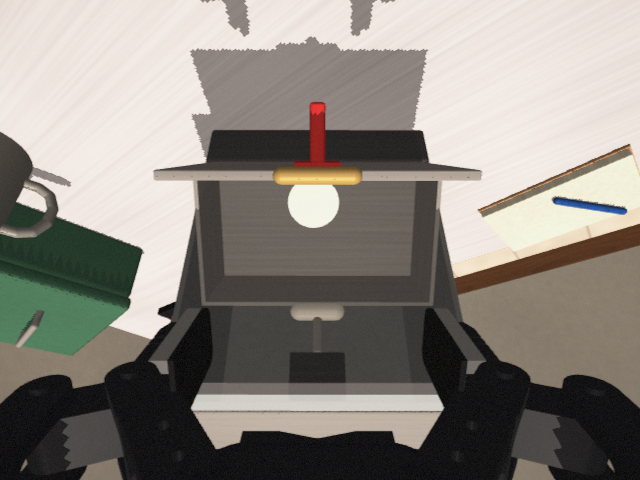

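The wrist view shows the tube's white end at (313,204): it stands inside the bin against the panel, and both the roller at (317,312) and the strike at (317,176) are clear. To shut the bin I'll sweep the closed fingers against the outer edge of the tab.

```bash
cat >> h.py <<'E'
def push(th,back=0,off=11,L=41):  # fingertip pose pushing tab's lower outer corner
    R=lean(L); c=hw(binh((-50,0,65),th)); go(c+(off)*R[:,0]+(12-back)*R[:,2],R,25)
E
python3 - <<'E'
from h import *
push(.75,120,22); push(.75,0,22)
E
```

```text
dp [10.87, 0.01, 4.77] rot [-0.1, -0.1, 0.1] tcp-> [485. -27. 149.]
dp [10.85, 0.03, 16.77] rot [-0.1, -0.1, 0.1] tcp-> [548. -74.  59.]
```

>>> play_rows(
  plan=[
    {"dp": [4, 0, 0], "delta_rot": [0, 0, 0], "gripper": 1},
    {"dp": [8, 0, 1], "delta_rot": [0, 0, 0], "gripper": 1},
    {"dp": [10.9, 0, 3], "delta_rot": [0, 0, 0], "gripper": 1},
    {"dp": [10.9, 0, 5], "delta_rot": [0, 0, 0], "gripper": 1},
    {"dp": [10.9, 0, 8], "delta_rot": [0, 0, 0], "gripper": 1},
    {"dp": [10.9, 0, 11], "delta_rot": [0, 0, 0], "gripper": 1},
    {"dp": [10.9, 0, 14], "delta_rot": [0, 0, 0], "gripper": 1},
    {"dp": [10.9, 0, 16], "delta_rot": [0, 0, 0], "gripper": 1},
    {"dp": [10.9, 0, 16.8], "delta_rot": [0, 0, 0], "gripper": 1},
    {"dp": [10.9, 0, 16.8], "delta_rot": [0, 0, 0], "gripper": 1},
    {"dp": [10.9, 0, 16.8], "delta_rot": [0, 0, 0], "gripper": 1},
  ],
)

```text
clock: 12.55
ee_pos: [546.6, -74.6, 57.4]
tcp_rot: [0.294, 0.89, -0.112, 0.33]
contact_force: [-0.6, -0.5, -0.4]
opening: -0.002
gripper_force: 0.0
```

Run:
```python
from h import *
s=ctrl.get_state();print(s['qpos'].round(2),s['opening'],s['contact_force'])
for t in np.arange(.75,-.11,-.05): print(round(t,2),end=' ');push(t)
```

```text
[ 0.02 -0.13  2.31 -0.9   0.54 -0.22] -0.0021649167669068885 [-0.57580587 -0.4719969  -0.35085918]
0.75 dp [-1.27, 0.13, -0.05] rot [-0.2, -0.2, 0.1] tcp-> [555. -79.  66.]
0.7 dp [-1.59, 0.13, -0.3] rot [-0.2, -0.2, 0.1] tcp-> [556. -79.  70.]
0.65 dp [-1.92, 0.13, -0.54] rot [-0.2, -0.2, 0.1] tcp-> [556. -80.  74.]
0.6 dp [-2.27, 0.13, -0.76] rot [-0.2, -0.2, 0.1] tcp-> [557. -81.  78.]
0.55 dp [-2.63, 0.13, -0.96] rot [-0.2, -0.2, 0.1] tcp-> [558. -82.  82.]
0.5 dp [-2.99, 0.12, -1.15] rot [-0.2, -0.2, 0.1] tcp-> [560. -83.  86.]
0.45 dp [-3.37, 0.12, -1.32] rot [-0.2, -0.2, 0.1] tcp-> [561. -84.  89.]
0.4 dp [-3.75, 0.12, -1.46] rot [-0.2, -0.2, 0.1] tcp-> [563. -85.  93.]
0.35 dp [-4.14, 0.12, -1.59] rot [-0.2, -0.2, 0.1] tcp-> [564. -86.  97.]
0.3 dp [-4.53, 0.12, -1.7] rot [-0.2, -0.2, 0.1] tcp-> [566. -87. 100.]
0.25 dp [-4.93, 0.12, -1.79] rot [-0.2, -0.2, 0.1] tcp-> [568. -89. 103.]
0.2 dp [-5.34, 0.11, -1.86] rot [-0.2, -0.2, 0.1] tcp-> [570. -90. 106.]
0.15 dp [-5.74, 0.11, -1.91] rot [-0.2, -0.2, 0.1] tcp-> [572. -92. 109.]
0.1 dp [-6.15, 0.11, -1.94] rot [-0.2, -0.2, 0.1] tcp-> [575. -94. 112.]
0.05 dp [-6.56, 0.11, -1.94] rot [-0.2, -0.2, 0.1] tcp-> [577. -96. 115.]
-0.0 dp [-6.97, 0.11, -1.93] rot [-0.2, -0.2, 0.1] tcp-> [580. -97. 118.]
-0.05 dp [-7.38, 0.11, -1.9] rot [-0.2, -0.2, 0.1] tcp-> [582. -99. 120.]
-0.1 dp [-7.79, 0.11, -1.85] rot [-0.2, -0.2, 0.1] tcp-> [ 585. -101.  122.]
```

>>> play_rows(
  plan=[
    {"dp": [-0.7, 0.1, 0], "delta_rot": [0, 0, 0], "gripper": 1},
    {"dp": [-1.3, 0.1, 0], "delta_rot": [0, 0, 0], "gripper": 1},
    {"dp": [-1.6, 0.1, -0.3], "delta_rot": [0, 0, 0], "gripper": 1},
    {"dp": [-1.9, 0.1, -0.5], "delta_rot": [0, 0, 0], "gripper": 1},
    {"dp": [-2.3, 0.1, -0.8], "delta_rot": [0, 0, 0], "gripper": 1},
    {"dp": [-2.6, 0.1, -1.0], "delta_rot": [0, 0, 0], "gripper": 1},
    {"dp": [-3.0, 0.1, -1.2], "delta_rot": [0, 0, 0], "gripper": 1},
    {"dp": [-3.4, 0.1, -1.3], "delta_rot": [0, 0, 0], "gripper": 1},
    {"dp": [-3.8, 0.1, -1.5], "delta_rot": [0, 0, 0], "gripper": 1},
    {"dp": [-4.1, 0.1, -1.6], "delta_rot": [0, 0, 0], "gripper": 1},
    {"dp": [-4.5, 0.1, -1.7], "delta_rot": [0, 0, 0], "gripper": 1},
    {"dp": [-4.9, 0.1, -1.8], "delta_rot": [0, 0, 0], "gripper": 1},
    {"dp": [-5.3, 0.1, -1.9], "delta_rot": [0, 0, 0], "gripper": 1},
    {"dp": [-5.7, 0.1, -1.9], "delta_rot": [0, 0, 0], "gripper": 1},
    {"dp": [-5.7, 0.1, -1.9], "delta_rot": [0, 0, 0], "gripper": 1},
  ],
)

```text
clock: 14.05
ee_pos: [573.7, -92.0, 111.0]
tcp_rot: [0.294, 0.89, -0.111, 0.332]
contact_force: [-0.1, -0.1, 0.8]
opening: -0.004
gripper_force: 0.0
```

Run:
```python
from h import *
tilt('w6.png')
print(ctrl.get_state()['contact_force']@RH)
push(0);push(-.1)
```

```text
n 13521 tilt 0.11348144559405957 x at z50 -89.87304516251469 res 0.479015726790346
[-0.45178385 -0.11893587 -0.0829773 ]
dp [-1.09, -0.06, 0.02] rot [-0.1, -0.1, 0.1] tcp-> [580. -97. 118.]
dp [-1.91, -0.06, 0.11] rot [-0.1, -0.1, 0.1] tcp-> [ 585. -101.  122.]
```

View pics/w6.png

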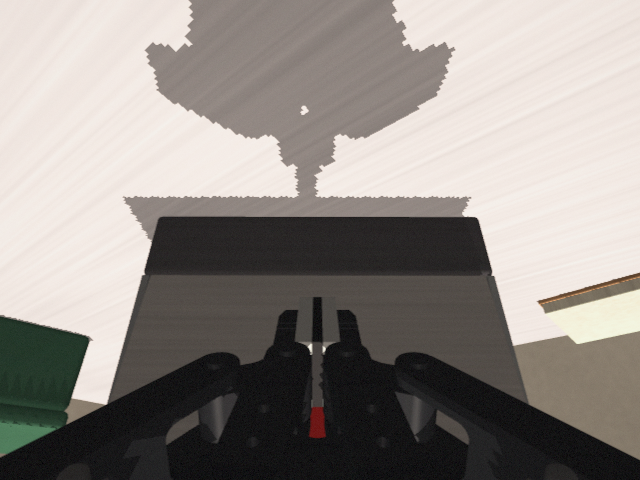

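The bin is at the roller, at about 0.11 rad, with the fingers against the tab at (317,422). Now I push it through the catch.

>>> play_rows(
  plan=[
    {"dp": [-0.3, 0, 0], "delta_rot": [0, 0, 0], "gripper": 1},
    {"dp": [-0.6, 0, 0], "delta_rot": [0, 0, 0], "gripper": 1},
    {"dp": [-0.9, 0, 0], "delta_rot": [0, 0, 0], "gripper": 1},
    {"dp": [-1.1, 0, 0], "delta_rot": [0, 0, 0], "gripper": 1},
    {"dp": [-1.3, 0, 0], "delta_rot": [0, 0, 0], "gripper": 1},
    {"dp": [-1.3, 0, 0], "delta_rot": [0, 0, 0], "gripper": 1},
    {"dp": [-1.3, 0, 0], "delta_rot": [0, 0, 0], "gripper": 1},
  ],
)

```text
clock: 14.8
ee_pos: [576.1, -95.2, 112.2]
tcp_rot: [0.294, 0.892, -0.111, 0.326]
contact_force: [-19.3, 21.9, -2.6]
opening: 0.001
gripper_force: 11.5
```

Run:
```python
from h import *
tilt()
print(ctrl.get_state()['contact_force']@RH)
push(0)
```

```text
n 14641 tilt 0.1065274597148313 x at z50 -89.83308637381477 res 0.4731734858806917
[-28.97925558   5.49495076  -2.01317284]
dp [-0.67, 0.03, -0.13] rot [-0.3, -0.7, 0.3] tcp-> [580. -97. 118.]
```

Run:
```python
from h import *
im,d,p=snap('scene'); c=im[150:300,190:390]; cv2.imwrite('pics/s7.png',cv2.resize(c,(800,600),interpolation=cv2.INTER_CUBIC)[:,:,::-1])
s=ctrl.get_state(); R0=Rn.from_quat(s['tcp_rot']).as_matrix()
print('TCP',wh(s['ee_pos']).round(1),'tip',wh(s['ee_pos']+25*R0[:,2]).round(1),'F',(s['contact_force']@RH).round(1),'M',(s['torque']@RH).round(2))
# red tab location
h=cv2.cvtColor(im,cv2.COLOR_RGB2HSV); W=wh(cloud(d,p)); m=((h[...,0]<6)|(h[...,0]>174))&(h[...,1]>150)&(d>0); m[:215]=0;m[260:]=0
w=W[m]; w=w[(abs(w[:,1])<30)&(w[:,0]<-80)&(w[:,0]>-200)]; print(len(w),np.percentile(w,[3,50,97],axis=0).round(1) if len(w) else '')
```

```text
TCP [-151.1   -0.4  112.3] tip [-134.9   -0.5   93.2] F [-29.2   6.4  -2.2] M [0.68 3.73 0.62]
194 [[-134.8   -5.   116.5]
 [-113.2    5.4  134.8]
 [ -99.3   16.9  151.3]]
```

View pics/s7.png

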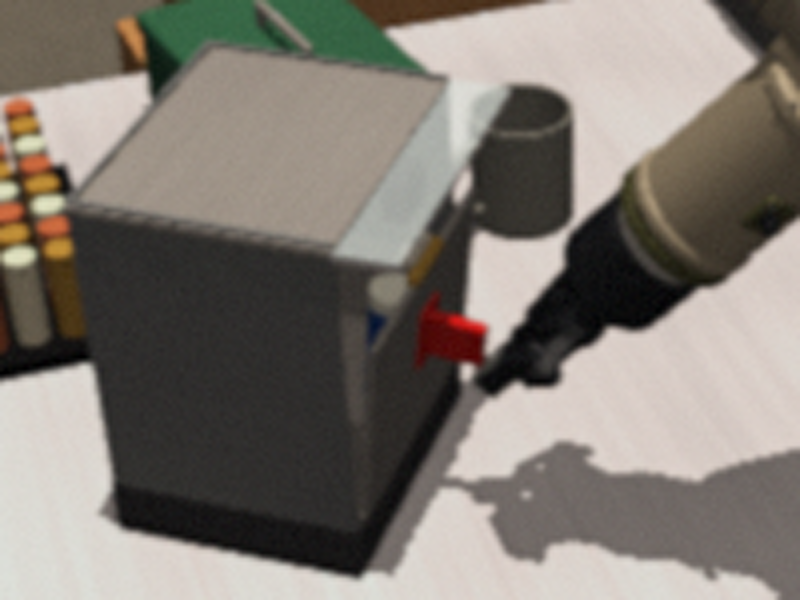

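The crop shows the fingers at (490,375) against the lower tip of the tab at (470,345), the panel still slightly ajar, and the tube inside at (385,300). Pushing this low on the tab works against a short lever. I'll back off and press on the panel beside the tab, higher up.

```bash
cat >> h.py <<'E'
def pp(th,back=0,L=45,y=36,zb=86): # fingertips on panel outer face beside tab
    R=lean(L); go(hw(binh((-9,y,zb),th))-back*R[:,2]+8*R[:,0],R,25)
E
python3 - <<'E'
from h import *
pp(.11,80);pp(.11,15)
E
```

```text
dp [-3.81, 3.58, -8.71] rot [-0.3, -4.7, 0.3] tcp-> [576. -50. 203.]
dp [-4.35, 3.61, -2.23] rot [-0.3, -4.7, 0.3] tcp-> [613. -77. 157.]
```

>>> play_rows(
  plan=[
    {"dp": [2, 0, 0], "delta_rot": [0, 0, 0], "gripper": 1},
    {"dp": [2, 0, -4], "delta_rot": [0, 0, 0], "gripper": 1},
    {"dp": [1, 2, -8], "delta_rot": [0, 0, 0], "gripper": 1},
    {"dp": [-1, 3.6, -9], "delta_rot": [0, -4.7, 0], "gripper": 1},
    {"dp": [-3, 3.6, -8.7], "delta_rot": [0, -4.7, 0], "gripper": 1},
    {"dp": [-3, 3.6, -8.7], "delta_rot": [0, -4.7, 0], "gripper": 1},
    {"dp": [-3, 3.6, -8.7], "delta_rot": [0, -4.7, 0], "gripper": 1},
  ],
)

```text
clock: 15.6
ee_pos: [574.4, -48.3, 203.2]
tcp_rot: [0.289, 0.876, -0.123, 0.367]
contact_force: [-0.5, -0.1, 0.1]
opening: -0.001
gripper_force: 0.0
```

Run:
```python
from h import *
tilt('w8.png'); s=ctrl.get_state(); print(s['qpos'].round(2),s['contact_force'].round(1),wh(s['ee_pos']))
for t in(.2,.11,.05,0,-.05,-.1): pp(t)
```

```text
n 19616 tilt 0.10875789103797857 x at z50 -89.85320322614771 res 0.43693585643894634
[ 0.12 -0.33  2.21 -0.77  0.79 -0.39] [ 0.6 -0.6  0.5] [-180.71383601   35.95143741  202.41202368]
dp [0.52, 0.04, 7.73] rot [-0.2, 0.5, 0.1] tcp-> [615. -79. 145.]
dp [-0.15, 0.04, 8.13] rot [-0.2, 0.5, 0.1] tcp-> [621. -84. 147.]
dp [-0.58, 0.04, 8.42] rot [-0.2, 0.5, 0.1] tcp-> [625. -87. 147.]
dp [-0.92, 0.04, 8.69] rot [-0.2, 0.5, 0.1] tcp-> [629. -89. 148.]
dp [-1.25, 0.04, 8.97] rot [-0.2, 0.5, 0.1] tcp-> [632. -92. 148.]
dp [-1.56, 0.04, 9.27] rot [-0.2, 0.5, 0.1] tcp-> [636. -94. 148.]
```

>>> play_rows(
  plan=[
    {"dp": [0.5, 0, 3], "delta_rot": [0, 0, 0], "gripper": 1},
    {"dp": [0.5, 0, 6], "delta_rot": [0, 0, 0], "gripper": 1},
    {"dp": [0.5, 0, 7.7], "delta_rot": [0, 0, 0], "gripper": 1},
    {"dp": [-0.1, 0, 8.1], "delta_rot": [0, 0, 0], "gripper": 1},
    {"dp": [-0.4, 0, 8.3], "delta_rot": [0, 0, 0], "gripper": 1},
    {"dp": [-0.6, 0, 8.4], "delta_rot": [0, 0, 0], "gripper": 1},
    {"dp": [-0.9, 0, 8.7], "delta_rot": [0, 0, 0], "gripper": 1},
    {"dp": [-1.2, 0, 9.0], "delta_rot": [0, 0, 0], "gripper": 1},
    {"dp": [-1.2, 0, 9.0], "delta_rot": [0, 0, 0], "gripper": 1},
    {"dp": [-1.2, 0, 9.0], "delta_rot": [0, 0, 0], "gripper": 1},
  ],
)

```text
clock: 16.65
ee_pos: [628.5, -89.9, 145.7]
tcp_rot: [0.29, 0.877, -0.124, 0.363]
contact_force: [-46.1, 25.2, 18.5]
opening: -0.001
gripper_force: 25.2
```

Run:
```python
from h import *
tilt('w9.png'); s=ctrl.get_state(); print((s['contact_force']@RH).round(1),wh(s['ee_pos']).round(1))
pp(0);pp(-.1);pp(-.2)
```

```text
n 35384 tilt 0.004022122428791478 x at z50 -89.62523117202308 res 0.4377582203620136
[-49.9  -7.5  18.5] [-112.2   35.1  145.7]
dp [-0.16, 0.09, -0.18] rot [-0.4, 0.1, 0.2] tcp-> [629. -89. 148.]
dp [-0.8, 0.09, 0.4] rot [-0.4, 0.1, 0.2] tcp-> [636. -94. 148.]
dp [-1.38, 0.09, 1.04] rot [-0.4, 0.1, 0.2] tcp-> [643. -99. 148.]
```

Shut: tilt is about 0.004 rad. I retreat and verify.

>>> play_rows(
  plan=[
    {"dp": [0.5, 0, -0.5], "delta_rot": [0, 0, 0], "gripper": 1},
    {"dp": [1, 0, -3], "delta_rot": [0, 0, 0], "gripper": 1},
    {"dp": [1, 0, -7], "delta_rot": [0, 0, 0], "gripper": 1},
    {"dp": [1, 0, -11], "delta_rot": [0, 0, 0], "gripper": 1},
    {"dp": [1, 0, -13], "delta_rot": [0, 0, 0], "gripper": 1},
    {"dp": [1, 0, -13], "delta_rot": [0, 0, 0], "gripper": 1},
    {"dp": [1, 0, -13], "delta_rot": [0, 0, 0], "gripper": 1},
    {"dp": [1, 0, -13], "delta_rot": [0, 0, 0], "gripper": 1},
    {"dp": [1, 0, -13], "delta_rot": [0, 0, 0], "gripper": 1},
  ],
)

```text
clock: 17.6
ee_pos: [552.6, -32.5, 231.3]
tcp_rot: [0.289, 0.876, -0.124, 0.366]
contact_force: [0.4, -0.2, 0.8]
opening: -0.001
gripper_force: 0.0
```

Run:
```python
from h import *
tilt('w10.png'); s=ctrl.get_state(); print(s['contact_force'].round(1),s['clock'])
t,d,p=snap('top'); o=np.load('pics/top.npz'); W=cloud(d,p)
for nm,b,z in (('wl',(130,235,165,265),(45,80)),('ws',(197,213,220,235),(35,70)),('mug',(440,250,500,310),(85,105))):
    for WW in(W,cloud(o['d'],o)):
        w=WW[b[1]:b[3],b[0]:b[2]].reshape(-1,3); w=w[(w[:,2]>z[0])&(w[:,2]<z[1])]; print(nm,w.mean(0).round(1))
```

```text
n 14964 tilt 2.7200358187378734e-05 x at z50 -89.8059662442733 res 0.4770033593905935
[ 0.5 -0.6 -0.6] 17.65
wl [558.3 328.2  56.5]
wl [558.8 327.5  57.1]
ws [615.4 186.2  44.6]
ws [615.8 186.7  44.3]
mug [ 457.1 -419.1   93.5]
mug [ 456.  -419.3   93.7]
```

View pics/w10.png

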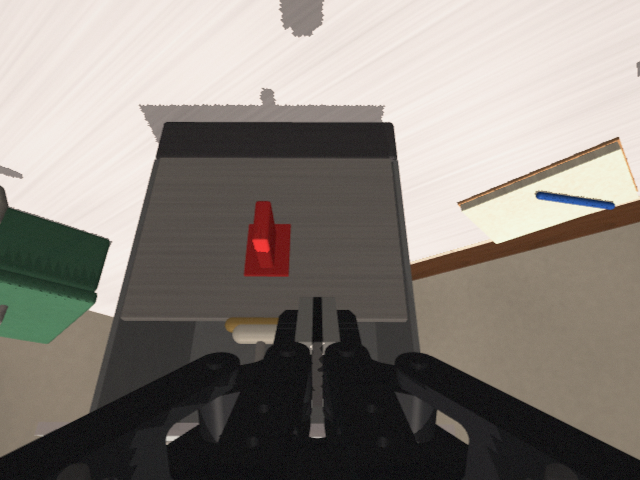

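The bin reads shut with its tilt at 0, the roller is seated behind the strike at (255,335), and the arm is clear. The weights and mug read within about 1 mm of their starting positions.

```bash
python3 -c "
from rig import ctrl
print(ctrl.hand_in())"
```

```text
the job is handed in; nothing more can be done
None
```

The job is handed in: the tube was let go inside the bin, the bin measured fully shut (tilt about 0 rad) after the arm backed off, and the weights and mug were within about 1 mm of their starting positions; no verdict was returned.

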